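# Offer the gnaw bar through the feeding hatch

### The job

Lift the blue rain cap off the feeding box's hatch and lay it flat on the slate tile, knob up. Then take the wooden gnaw bar from its stand, pass it upright down through the hatch slot until its green band is level with the rim, and finish still holding it there in the gripper for the animal to nibble. Leave the terracotta pot where it stands.

Things in the scene. Friction and masses are not known exactly. Their poses are not given: they have to be found in the camera images.
- box: Fixed wooden feeding box, 200 (x) x 220 (y) x 100 mm high, hollow, floor 8 mm thick, steel bars on its +x side. Origin: centre of its underside. A white hatch collar, 60 (x) x 90 (y) mm, stands 15 mm above the middle of its roof, rim 115 mm above the origin.
- hatch (a point): Centre of the mouth of the hatch slot, level with the collar's rim (top). Axes as the box: the slot runs straight down along z, 16 mm wide along x, 42 mm long along y, 25 mm deep, with a 3 mm chamfer round its mouth, then opens into the box.
- cap: Loose blue rain cap, 74 (x) x 104 (y) mm, sits over the hatch collar with its skirt hanging 12 mm down around it, about 3 mm play each side; lifts straight up. 0.1 to 0.2 kg. Origin: centre of the skirt's lower edge; plate top 18 mm above it; on the plate a dark wooden bar knob, 16 (x) x 44 (y) mm, from 18 to 52 mm above the origin. z points up out of the knob.
- tile: Fixed dark slate tile lying on the bench, 150 (x) x 170 (y) x 8 mm. Origin: centre of its underside. It may lie to the left or to the right of the box.
- stand: Fixed dark wooden stand, 70 (x) x 90 (y) x 45 mm high, with a loose upright pocket 19 (x) x 45 (y) mm in its top, pocket floor 6 mm above the origin (centre of the underside). It lies on the other side of the box from the tile.
- chew: Loose pale wooden gnaw bar, a plain upright bar 14 (x) x 40 (y) x 140 (z) mm, 0.04 to 0.09 kg, standing in the stand's pocket with up to 2.5 mm play each side. Origin: centre of its foot; z points up the bar. It passes the hatch slot with 2 mm to spare in all in each direction, either way round; let go, it would drop to the box floor.
- chew_band (a point): Centre of the 8 mm high green band round the gnaw bar, 50 mm above its foot.
- pot: Bystander: terracotta flower pot standing on the bench right of the box's far corner, 100 mm across, 90 mm high, empty. Origin: centre of its underside.
Things that resemble listed ones, but are neither listed nor needed, are in the scene too. What is shaped like the chew but pink, purple or yellow is not meant.

How it is judged:
By the outcome, as a careful person would: the job done as asked, in the order asked, and still so for the second after the job is handed in, while the arm keeps its last pose, push and grip.
It also fails if it takes over 61 s, if anything falls off the work surface, if the arm or the gripper's body presses on something with over 40 N, if the wrist force passes 120 N, or if a joint passes its speed limit or range.

### The arm

A 6-joint arm with a two-finger parallel gripper is mounted at the origin on the work surface. World frame = base frame: x ahead of the robot, y to its left, z up, the work surface at z = 0. Lengths are in m, angles in rad, forces in N, time in s.
With the tool pointing down it reaches from about 0.3 to 0.875 m from the base axis. Payload 6.4 kg.
Tool frame: the origin (TCP) lies on the centre line of the jaws, within the pads' length; the fingertips stand ctrl.tip_extent ahead of it and the grasp point (between the pads) lies 8 mm behind it (ctrl.tip_extent is the distance from the TCP to the fingertips, in m); z points along the fingers, y is the line along which they close (so a half turn about z gives the same grasp; the last joint's range is limited). The gripper opens to 85 mm and grips with 20 to 120 N. Pads are 22 mm wide; open, the fingers measure 114 mm over their backs; the gripper's body (76 mm by 85 mm) begins 54 mm behind the grasp point. The pads swing forward as they close: fully open they stand 13 mm farther back than shut.
Start: joints at [-1.323, 0.181, 1.607, -0, 1.354, -0.206], TCP at [0.252, -0.517, 0.242] pointing down, gripper open.
Joint ranges: [-2.99, 2.99], [-0.89, 2.07], [0.3, 2.58], [-1.14, 4.28], [0, 2.63], [-3.12, 3.12]. Speed limits (rad/s): [2.57, 2.57, 3.01, 3.14, 3.14, 3.14].

### API

Orientations are given as a unit quaternion [w, x, y, z].
In Python, from bench import ctrl gives the robot as it stands.
- The arm moves only by the shell command python3 -m handwheel 'ROWS'. ROWS is JSON, a list of rows, each a list of 7 numbers: the turn, a rotation vector about the tool's x, y, z as a fraction of full scale, then the shift along the tool's x, y, z as a fraction of full scale, then the opening, from 0 (shut) to 1 (fully open). In form: [[rx, ry, rz, x, y, z, jaw], ...]. A call has exactly 8 rows; each row shifts and turns the commanded pose from where the row before left it, along the tool's axes as they then stand; what a row does not reach is not made up. Full scale, the value 1, is 300 mm for a shift and pi rad for a turn. A row lasts 1/10 s, in which the tool goes at most 50 mm and 8.59 degrees, less where a joint would pass 70% of its speed; a pose out of reach is approached as far as the arm can. A call with a number of a shift or a turn outside -1 to 1 is refused whole. A call with a gripper value outside its range is refused whole. The fingers move at their own pace and stop on an object; the grip force is fixed at half the most. Time passes only in rows, so rows that do not move let the fingers close, or fill a call up. It gives the time, the measured TCP pose, the force, the opening and the grip force at its end, in the units of the state.
- ctrl.get_obs(): the state, without advancing time (a new reading comes with each control period).
- ctrl.camera(name): name is "scene" or "top" or "wrist"; returns the picture (480x640x3 uint8, blue, green, red); there is no depth.
- ctrl.camera_model(name): a dict with "camera_matrix" (3x3 intrinsics, pixels), "cam_to_world" (4x4, takes a point from camera to world coordinates). Camera axes: x right, y up, looking along -z (the intrinsics and any distortion apply to the point x, -y, -z); pixel columns grow to the right and rows downward; lengths in m; the calibration is good to about 2 mm. A picture is of the moment at which its call begins: read the wrist's pose just before it. camera_model takes no time and is no camera call; for the wrist camera it gives the pose at the moment of the call.
- ctrl.hand_in(): hands the job in; it is judged then, once.
The state is a dict: "time_s": time; "q": joint angles; "dq": joint speeds; "joint_efforts": joint torques, N m; "eef_pos": TCP position; "eef_rot": TCP orientation; "wrist_force": force on the tool from outside, world axes, zero at the start; "torque": the same for the moment, N m; "opening": opening from 0.0 (shut) to 1.0 (fully open); "grasp_force": force on a finger pad.
Only numpy, scipy, OpenCV 4.12 (cv2) and the standard library are available. Lean on these libraries where they do the work, as an engineer would, in place of code of your own. Each camera call takes 0.05 s, during which the arm holds its last target. There are 200 camera calls.

## Working session

There is one attempt and no reset: what is moved stays moved. The work goes in short steps, Python scripts to look and compute and a shell command to move; the robot and the scene stay as the last step left them, time stands still between calls to the robot, and variables do not carry over. Pictures are saved under pics/ and viewed, at most 10 in all, crops included, and the job is handed in when it is done.

```bash
ls; mkdir -p pics
python3 - <<'E'
from bench import ctrl
import cv2
o=ctrl.get_obs();print(o['time_s'],o['eef_pos'],o['eef_rot'],o['opening'],ctrl.tip_extent)
for n in ("scene","top"):
    cv2.imwrite(f"pics/{n}0.png",ctrl.camera(n)); m=ctrl.camera_model(n);print({k:(v.tolist() if hasattr(v,'tolist') else v) for k,v in m.items()})
E
```

```text
pics
0.0 [ 0.25196862 -0.51626751  0.2414013 ] [-8.56712147e-04  9.74365122e-01  2.24970832e-01 -2.03554661e-05] 1.0021158158289682 0.011
{'camera_matrix': [[544.9907471926226, 0.0, 327.219056433209], [0.0, 544.9907471926226, 233.39702979930217], [0.0, 0.0, 1.0]], 'cam_to_world': [[0.8191053928641666, -0.37706853385758643, 0.43230275982849053, 1.068976596882434], [0.5735427995350172, 0.5242334735035095, -0.6294663790544975, -0.8700079556395682], [0.010724387272680155, 0.7635434408289651, 0.6456674077918833, 0.9631803469268789], [0.0, 0.0, 0.0, 1.0]]}
{'camera_matrix': [[590.6250671089115, 0.0, 318.0787485584591], [0.0, 590.6250671089115, 223.9519380865552], [0.0, 0.0, 1.0]], 'cam_to_world': [[0.02472668480920878, 0.9971482982530627, -0.07130120861084316, 0.42305934185989014], [-0.9996862438562995, 0.024948938185788767, 0.0022280771720244877, -0.0290768648038968], [0.00400061280666467, 0.07122374445662502, 0.99745234137915, 1.4052562076552142], [0.0, 0.0, 0.0, 1.0]]}
```

View pics/top0.png

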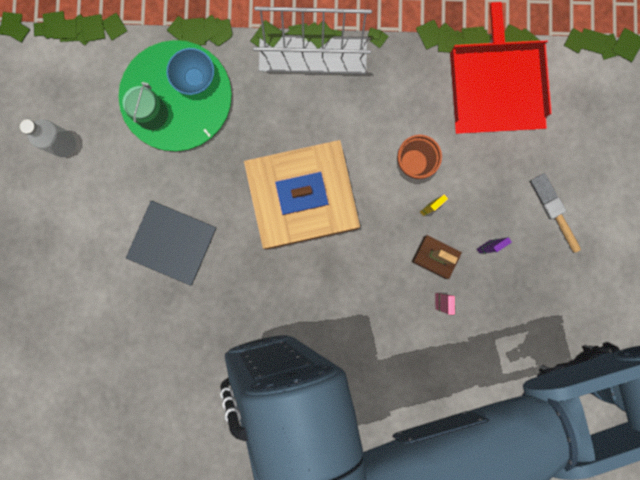

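View pics/scene0.png

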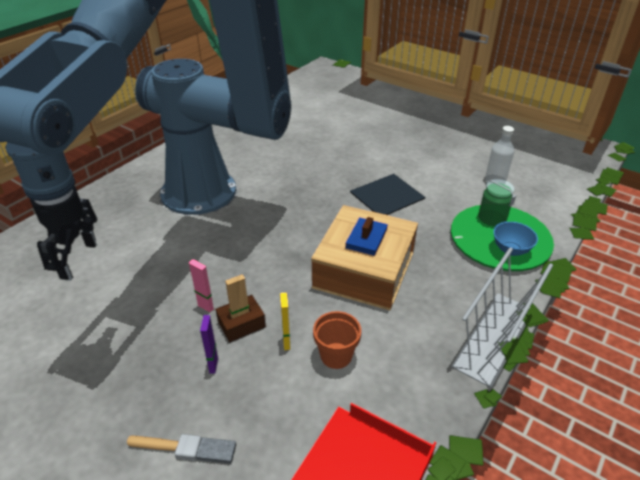

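The top view shows the box with its cap at (302,193), the tile at (171,243) on the left, the stand with its bar at (437,257), and the pot at (419,158). The pink, purple and yellow bars around the stand are decoys. Next I measure these with colour masks and known heights.

```bash
cat > h.py <<'E'
import numpy as np,cv2
from scipy.spatial.transform import Rotation as R
def proj(m,P):
    T=np.linalg.inv(m['cam_to_world']);p=(T[:3,:3]@np.asarray(P,float).T).T+T[:3,3]
    K=np.array(m['camera_matrix']);q=np.c_[p[:,0],-p[:,1],-p[:,2]]@K.T
    return q[:,:2]/q[:,2:]
def back(m,uv,z):
    uv=np.atleast_2d(uv).astype(float);K=np.array(m['camera_matrix']);T=np.array(m['cam_to_world'])
    d=np.c_[uv,np.ones(len(uv))]@np.linalg.inv(K).T;d=d*[1,-1,-1]@T[:3,:3].T
    return T[:3,3]+d*((z-T[2,3])/d[:,2])[:,None]
def rect(m,mask,z):
    c=max(cv2.findContours(mask.astype(np.uint8),cv2.RETR_EXTERNAL,cv2.CHAIN_APPROX_NONE)[0],key=cv2.contourArea)
    w=back(m,c[:,0,:],z)[:,:2]
    (cx,cy),(a,b),t=cv2.minAreaRect((w*1000).astype(np.float32))
    return np.round([cx,cy,a,b,t],1)
def tool(o):
    q=o['eef_rot'];return R.from_quat([q[1],q[2],q[3],q[0]])
E
python3 - <<'E'
from bench import ctrl
from h import *
m=ctrl.camera_model("top");im=cv2.imread("pics/top0.png");h=cv2.cvtColor(im,cv2.COLOR_BGR2HSV).astype(int);H,S,V=h[...,0],h[...,1],h[...,2]
def win(mask,x0,y0,x1,y1):
    k=np.zeros_like(mask);k[y0:y1,x0:x1]=mask[y0:y1,x0:x1];return k
print('cap',rect(m,win((H>105)&(H<130)&(S>120),260,160,345,225),.121))
print('knob',rect(m,win((H<25)&(V<110),285,182,318,202),.155))
print('box',rect(m,win((S>70),235,135,365,255),.1))
print('tile',rect(m,win((V<95)&(S>20),120,195,222,290),.008))
print('stand',rect(m,win((S>100)&(V<110),405,225,470,285),.045))
print('chew',rect(m,win((S>60)&(V>150),425,240,470,275),.146))
print('pot',rect(m,win((S>100),390,130,445,185),.09))
a=cv2.resize(im[225:290,395:480],None,fx=8,fy=8,interpolation=cv2.INTER_CUBIC)
cv2.imwrite("pics/stand.png",a)
E
```

```text
cap [582.    6.1  71.   99.7  14.1]
knob [581.1   5.5  15.8  40.4  14.1]
box [581.9   6.3 204.8 222.2  13.9]
tile [474.9 223.5   2.4   2.4   2.2]
stand [ 451.4 -306.7   90.7   68.3   64.7]
chew [ 450.7 -309.9   39.8   13.4   64.7]
pot [ 675.8 -256.1   97.1  100.1   46.3]
```

View pics/stand.png

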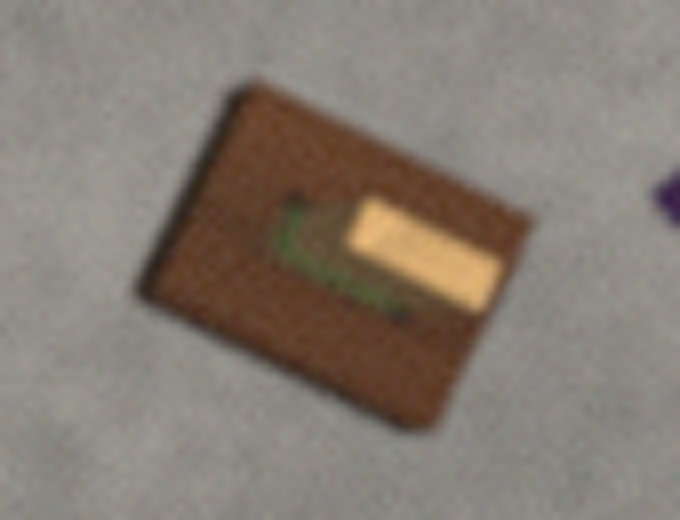

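The crop shows the stand, with the bar's pale top at about crop (425,255). All sizes match the given ones: box and cap at (0.582, 0.006) yaw 14°, stand and bar at (0.451, -0.308) yaw -25°. I turn the tool to 14° and go above the cap.

```bash
python3 -m handwheel '[[0,0,-0.0433,0,0,0,1],[0,0,-0.0433,0,0,0,1],[0,0,-0.0433,0,0,0,1],[0,0,-0.0433,0,0,0,1],[0,0,-0.0433,0,0,0,1],[0,0,-0.0433,0,0,0,1],[0,0,-0.0433,0,0,0,1],[0,0,-0.0433,0,0,0,1]]'
python3 -m handwheel '[[0,0,-0.0433,0,0,0,1],[0,0,-0.0433,0,0,0,1],[0,0,0,0.1017,0.1063,0,1],[0,0,0,0.1017,0.1063,0,1],[0,0,0,0.1017,0.1063,0,1],[0,0,0,0.1017,0.1063,0,1],[0,0,0,0.1017,0.1063,0,1],[0,0,0,0.1017,0.1063,0,1]]'
python3 -m handwheel '[[0,0,0,0.1017,0.1063,0,1],[0,0,0,0.1017,0.1063,0,1],[0,0,0,0.1017,0.1063,0,1],[0,0,0,0.1017,0.1063,0,1],[0,0,0,0.1017,0.1063,0,1],[0,0,0,0.1017,0.1063,0,1],[0,0,0,0.1017,0.1063,0,1],[0,0,0,0.1017,0.1063,0,1]]'
python3 - <<'E'
from bench import ctrl
from h import *
m=ctrl.camera_model("top")
p=back(m,[(152,201),(215,228),(192,284),(127,258)],.008)[:,:2]*1000
print(cv2.minAreaRect(p.astype(np.float32)))
o=ctrl.get_obs();mw=ctrl.camera_model("wrist");im=ctrl.camera("wrist");cv2.imwrite("pics/w1.png",im)
import pickle;pickle.dump(mw,open("w1.pkl","wb"))
print(o['time_s'],o['eef_pos'],tool(o).as_matrix().round(3).tolist())
h=cv2.cvtColor(im,cv2.COLOR_BGR2HSV).astype(int);H,S,V=h[...,0],h[...,1],h[...,2]
print('cap',rect(mw,(H>105)&(H<130)&(S>120)&(V>60),.121))
E
```

```text
time_s: 0.9
eef_pos: [0.252, -0.5165, 0.2417]
eef_rot: [-0.0, 0.715, 0.699, 0.0]
wrist_force: [0.4, 0.1, 0.3]
opening: 1.003
grasp_force: 0.0
time_s: 1.7
eef_pos: [0.3942, -0.2913, 0.242]
eef_rot: [-0.0, 0.616, 0.788, 0.0]
wrist_force: [2.1, -0.2, -0.0]
opening: 0.998
grasp_force: 0.0
time_s: 2.5
eef_pos: [0.583, 0.0071, 0.2419]
eef_rot: [-0.0, 0.616, 0.788, -0.0]
wrist_force: [0.6, -0.4, -0.1]
opening: 1.001
grasp_force: 0.0
((469.5302734375, 312.7085266113281), (165.76571655273438, 146.4217987060547), 68.84434509277344)
2.5 [0.58295264 0.00713113 0.24186878] [[-0.241, 0.971, -0.001], [0.971, 0.241, 0.0], [0.0, -0.001, -1.0]]
cap [581.9   5.9  73.3 103.2  13.9]
```

View pics/w1.png

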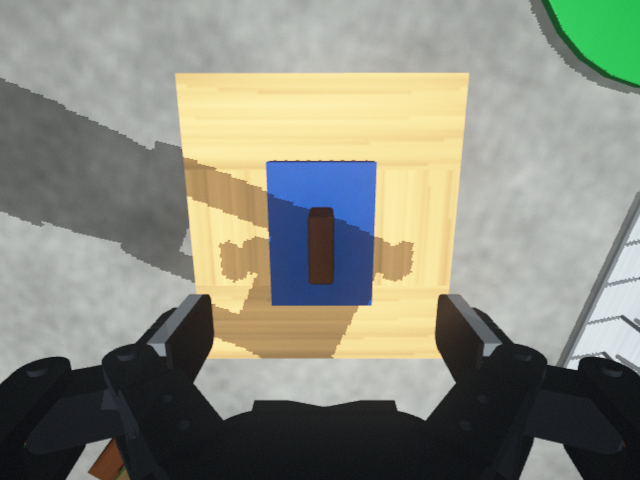

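The wrist view shows the cap squarely between the open fingers, knob at (321,246), measured at (581.9, 5.9) mm, yaw 13.9°. This agrees with the top view. I descend and grip the knob.

```bash
python3 -m handwheel '[[0,0,0,-0.003,-0.0043,0.1,1],[0,0,0,0,0,0.12,1],[0,0,0,0,0,0.1267,1],[0,0,0,0,0,0,0],[0,0,0,0,0,0,0],[0,0,0,0,0,0,0],[0,0,0,0,0,0,0],[0,0,0,0,0,0,0]]'
python3 -m handwheel '[[0,0,0,0,0,0,0],[0,0,0,0,0,0,0],[0,0,0,0,0,-0.05,0],[0,0,0,0,0,-0.05,0],[0,0,0,0,0,-0.05,0],[0,0,0,0,0,-0.1,0],[0,0,0,0,0,-0.1,0],[0,0,0,0,0,0,0]]'
```

```text
time_s: 3.35
eef_pos: [0.5828, 0.0038, 0.1407]
eef_rot: [0.002, 0.616, 0.788, 0.001]
wrist_force: [-0.4, -0.2, 0.5]
opening: 0.175
grasp_force: 59.4
time_s: 4.15
eef_pos: [0.5843, 0.0037, 0.2498]
eef_rot: [0.005, 0.616, 0.788, 0.002]
wrist_force: [0.9, -0.4, -1.9]
opening: 0.173
grasp_force: 59.5
```

Run:
```python
from bench import ctrl
from h import *
o=ctrl.get_obs();print(o['eef_pos'],o['dq'].round(3) if hasattr(o['dq'],'round') else o['dq'],o['wrist_force'],o['torque'])
mw=ctrl.camera_model("wrist");im=ctrl.camera("wrist");cv2.imwrite("pics/w2.png",im)
o=ctrl.get_obs();print(o['eef_pos'],tool(o).as_matrix().round(3).tolist())
D=np.r_[.4695,.3127,.25]-o['eef_pos'];print(tool(o).inv().apply(D)/.3)
```

```text
[0.58434935 0.00368359 0.24979268] [-0.003  0.042  0.063 -0.002 -0.055  0.001] [ 0.86649683 -0.39084074 -1.91221597] [-0.00027484 -0.03362419  0.00120792]
[0.58313079 0.00386752 0.2469881 ] [[-0.241, 0.971, 0.006], [0.971, 0.241, -0.001], [-0.003, 0.006, -1.0]]
[ 1.09035229 -0.11942179 -0.01368695]
```

View pics/w2.png

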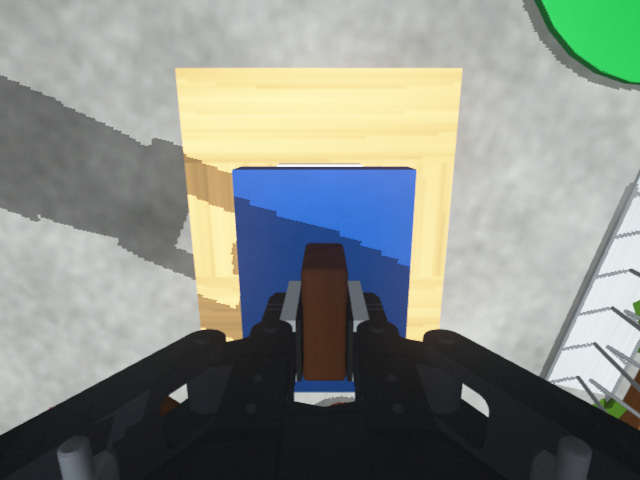

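The cap hangs level in the gripper, knob at (325,310), and the hatch is uncovered. Now I carry it to the tile, align it (turn of about -35°) and lower it.

```bash
python3 -m handwheel '[[0,0,0,0.1363,-0.0149,0,0],[0,0,0,0.1363,-0.0149,0,0],[0,0,0,0.1363,-0.0149,0,0],[0,0,0,0.1363,-0.0149,0,0],[0,0,0,0.1363,-0.0149,0,0],[0,0,0,0.1363,-0.0149,0,0],[0,0,0,0.1363,-0.0149,0,0],[0,0,0,0.1363,-0.0149,0,0]]'
python3 -m handwheel '[[0,0,0.0389,0,0,0.08,0],[0,0,0.0389,0,0,0.08,0],[0,0,0.0389,0,0,0.08,0],[0,0,0.0389,0,0,0.08,0],[0,0,0.0389,0,0,0.08,0],[0,0,0,0,0,0.08,0],[0,0,0,0,0,0.08,0],[0,0,0,0,0,0,0]]'
python3 - <<'E'
from bench import ctrl
from h import *
cv2.imwrite("pics/t2.png",ctrl.camera("top"));im=ctrl.camera("wrist");cv2.imwrite("pics/w3.png",im)
o=ctrl.get_obs();print(o['eef_pos'],tool(o).as_matrix().round(3).tolist(),o['wrist_force'])
E
```

```text
time_s: 5.0
eef_pos: [0.4664, 0.3142, 0.2422]
eef_rot: [-0.0, 0.616, 0.788, -0.001]
wrist_force: [0.4, 0.4, -1.6]
opening: 0.173
grasp_force: 59.3
time_s: 5.8
eef_pos: [0.4643, 0.3115, 0.0709]
eef_rot: [-0.001, 0.824, 0.566, -0.004]
wrist_force: [-1.1, -0.3, -1.2]
opening: 0.177
grasp_force: 59.2
[0.4671434  0.31268981 0.0746846 ] [[0.36, 0.933, -0.002], [0.933, -0.36, -0.001], [-0.002, -0.002, -1.0]] [-0.11644193 -0.05459816 -1.2886417 ]
```

View pics/w3.png

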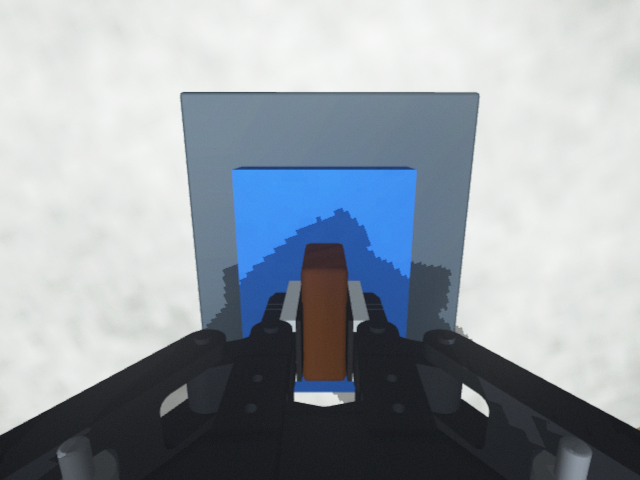

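The cap is aligned over the tile with margins all round. I lower the remaining 32 mm, release and rise.

```bash
python3 -m handwheel '[[0,0,0,0,0,0.04,0],[0,0,0,0,0,0.04,0],[0,0,0,0,0,0.02,0],[0,0,0,0,0,0.006,0],[0,0,0,0,0,0,0],[0,0,0,0,0,0,0],[0,0,0,0,0,0,0],[0,0,0,0,0,0,0]]'
python3 -m handwheel '[[0,0,0,0,0,0,1],[0,0,0,0,0,0,1],[0,0,0,0,0,0,1],[0,0,0,0,0,0,1],[0,0,0,0,0,0,1],[0,0,0,0,0,0,1],[0,0,0,0,0,0,1],[0,0,0,0,0,0,1]]'
python3 -m handwheel '[[0,0,0,0,0,-0.1,1],[0,0,0,0,0,-0.16,1],[0,0,0,0,0,-0.16,1],[0,0,0,0,0,-0.16,1],[0,0,0,0,0,-0.12,1],[0,0,0,0,0,0,1],[0,0,0,0,0,0,1],[0,0,0,0,0,0,1]]'
python3 - <<'E'
from bench import ctrl
from h import *
o=ctrl.get_obs();mw=ctrl.camera_model("wrist");im=ctrl.camera("wrist");cv2.imwrite("pics/w4.png",im)
h=cv2.cvtColor(im,cv2.COLOR_BGR2HSV).astype(int);H,S,V=h[...,0],h[...,1],h[...,2]
print('cap',rect(mw,(H>100)&(H<130)&(S>150)&(V>60),.026))
print(o['time_s'],o['eef_pos'],tool(o).as_matrix().round(3).tolist())
a=np.radians(-25.3);R1=R.from_matrix(np.array([[np.sin(-a),np.cos(a),0],[np.cos(a),np.sin(a),0],[0,0,-1]]))
print('turn',(tool(o).inv()*R1).as_rotvec()/np.pi)
D=np.r_[.4507,-.3099,.28]-o['eef_pos'];print(R1.inv().apply(D)/.3)
E
```

```text
time_s: 6.7
eef_pos: [0.4675, 0.3129, 0.0453]
eef_rot: [-0.0, 0.824, 0.566, -0.001]
wrist_force: [-8.9, -4.3, 19.1]
opening: 0.174
grasp_force: 62.6
time_s: 7.5
eef_pos: [0.4679, 0.313, 0.0434]
eef_rot: [-0.0, 0.824, 0.566, -0.0]
wrist_force: [-1.2, -0.7, -0.6]
opening: 1.002
grasp_force: 0.0
time_s: 8.3
eef_pos: [0.467, 0.3126, 0.2518]
eef_rot: [-0.0, 0.825, 0.566, -0.001]
wrist_force: [-0.4, -0.5, -0.4]
opening: 0.999
grasp_force: 0.0
cap [469.4 315.2 104.2  74.4  68.9]
8.3 [0.46703943 0.3126105  0.25176468] [[0.36, 0.933, -0.003], [0.933, -0.36, -0.001], [-0.002, -0.002, -1.0]]
turn [-0.00065182  0.00063317  0.02346655]
[-1.89927888  0.83754189 -0.09411773]
```

View pics/w4.png

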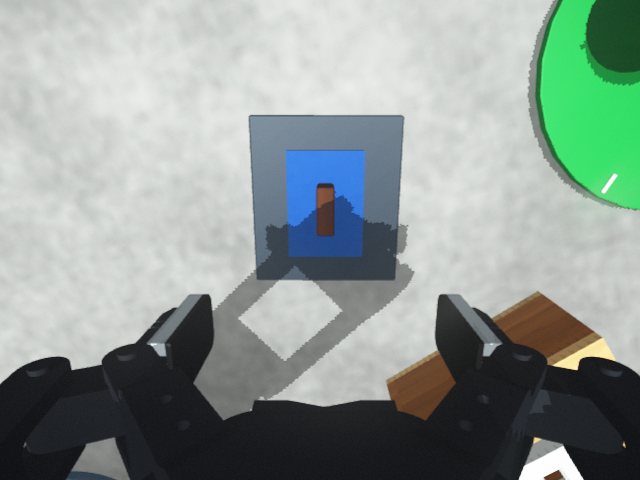

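The cap lies flat, centred on the tile with its knob up at (325,210). I go above the bar with the tool turned to match, and look there.

```bash
python3 -m handwheel '[[0,0,0.0235,0,0,-0.0941,1],[0,0,0,-0.1266,0.0558,0,1],[0,0,0,-0.1266,0.0558,0,1],[0,0,0,-0.1266,0.0558,0,1],[0,0,0,-0.1266,0.0558,0,1],[0,0,0,-0.1266,0.0558,0,1],[0,0,0,-0.1266,0.0558,0,1],[0,0,0,-0.1266,0.0558,0,1]]'
python3 -m handwheel '[[0,0,0,-0.1266,0.0558,0,1],[0,0,0,-0.1266,0.0558,0,1],[0,0,0,-0.1266,0.0558,0,1],[0,0,0,-0.1266,0.0558,0,1],[0,0,0,-0.1266,0.0558,0,1],[0,0,0,-0.1266,0.0558,0,1],[0,0,0,-0.1266,0.0558,0,1],[0,0,0,-0.1266,0.0558,0,1]]'
python3 - <<'E'
from bench import ctrl
from h import *
ctrl.camera("wrist");ctrl.camera("wrist")
o=ctrl.get_obs();mw=ctrl.camera_model("wrist");im=ctrl.camera("wrist");cv2.imwrite("pics/w5.png",im)
h=cv2.cvtColor(im,cv2.COLOR_BGR2HSV).astype(int);H,S,V=h[...,0],h[...,1],h[...,2]
print(o['time_s'],o['eef_pos'],tool(o).as_matrix().round(3).tolist())
print(proj(mw,[[.4507,-.3099,.146],[.4507,-.3099,.045]]))
E
```

```text
time_s: 9.15
eef_pos: [0.4592, 0.0211, 0.28]
eef_rot: [-0.001, 0.845, 0.535, -0.001]
wrist_force: [1.7, -0.1, -0.3]
opening: 1.001
grasp_force: 0.0
time_s: 9.95
eef_pos: [0.4506, -0.3106, 0.2797]
eef_rot: [-0.002, 0.845, 0.535, -0.0]
wrist_force: [-0.2, 0.7, -0.1]
opening: 1.001
grasp_force: 0.0
10.05 [ 0.45012443 -0.31340774  0.2794113 ] [[0.432, 0.902, -0.003], [0.902, -0.432, 0.001], [-0.0, -0.003, -1.0]]
[[322.55127012 227.24580455]
 [323.10014593 203.8020478 ]]
```

View pics/w5.png

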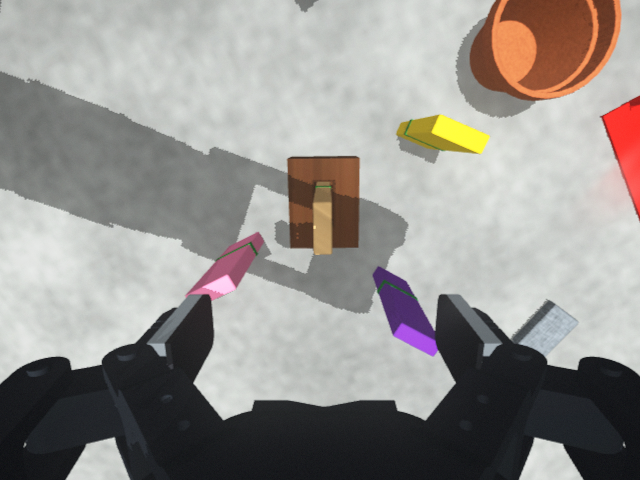

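Run:
```python
from bench import ctrl
from h import *
m=ctrl.camera_model("top");mw=ctrl.camera_model("wrist");o=ctrl.get_obs();print(o['eef_pos'])
im=cv2.imread("pics/w5.png");a=im[140:270,270:380];cv2.imwrite("pics/w5c.png",cv2.resize(a,None,fx=4.5,fy=4.5,interpolation=cv2.INTER_CUBIC))
it=cv2.imread("pics/top0.png");Ht=cv2.cvtColor(it,cv2.COLOR_BGR2HSV).astype(int)
Hw=cv2.cvtColor(im,cv2.COLOR_BGR2HSV).astype(int)
for n,f in (('pink',lambda h:(h[...,0]>155)&(h[...,0]<176)&(h[...,1]>70)),('purple',lambda h:(h[...,0]>125)&(h[...,0]<150)&(h[...,1]>100))):
    k=f(Ht);k[:, :380]=0;c=max(cv2.findContours(k.astype(np.uint8),0,1)[0],key=cv2.contourArea)[:,0]
    k=f(Hw);d=max(cv2.findContours(k.astype(np.uint8),0,1)[0],key=cv2.contourArea)[:,0]
    rel=lambda P:tool(o).inv().apply(P-np.array([.4507,-.3099,.2]))[:,:2]*1000
    for z in (.0,.14):
        r1=rel(back(m,c,z));r2=rel(back(mw,d,z));print(n,z,'top x',r1[:,0].min().round(),r1[:,0].max().round(),'y',r1[:,1].min().round(),r1[:,1].max().round(),'wrist x',r2[:,0].min().round(),r2[:,0].max().round(),'y',r2[:,1].min().round(),r2[:,1].max().round())
```

```text
[ 0.45036335 -0.31099153  0.27936837]
pink 0.0 top x -100.0 -54.0 y -104.0 -60.0 wrist x -122.0 -53.0 y -165.0 -81.0
pink 0.14 top x -66.0 -24.0 y -109.0 -69.0 wrist x -58.0 -13.0 y -109.0 -53.0
purple 0.0 top x -146.0 -96.0 y 69.0 122.0 wrist x -196.0 -101.0 y 66.0 141.0
purple 0.14 top x -107.0 -63.0 y 47.0 95.0 wrist x -107.0 -45.0 y 44.0 93.0
```

View pics/w5c.png

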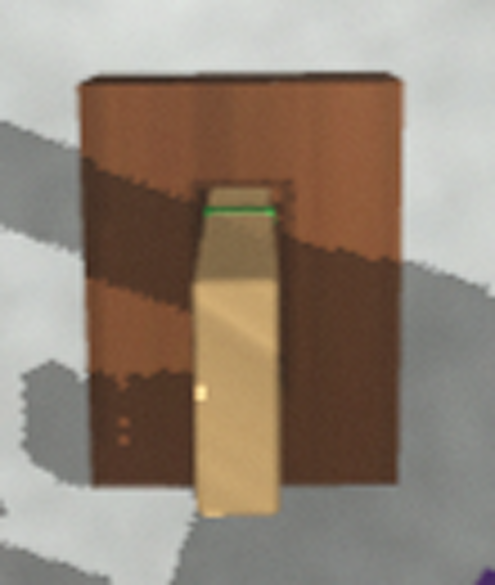

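The crop shows the bar's top face at full-image (313–332, 202–255), centred within about 1 px of where the top view predicted, and the decoys are clear of the fingers. I descend, grip and lift.

```bash
python3 -m handwheel '[[0,0,0,0,0,0.14,1],[0,0,0,0,0,0.15,1],[0,0,0,0,0,0.15,1],[0,0,0,0,0,0.1,1],[0,0,0,0,0,0.03,1],[0,0,0,0,0,0,1],[0,0,0,0,0,0,0],[0,0,0,0,0,0,0]]'
python3 -m handwheel '[[0,0,0,0,0,0,0],[0,0,0,0,0,0,0],[0,0,0,0,0,0,0],[0,0,0,0,0,0,0],[0,0,0,0,0,0,0],[0,0,0,0,0,0,0],[0,0,0,0,0,0,0],[0,0,0,0,0,0,0]]'
python3 -m handwheel '[[0,0,0,0,0,-0.03,0],[0,0,0,0,0,-0.05,0],[0,0,0,0,0,-0.1,0],[0,0,0,0,0,-0.1,0],[0,0,0,0,0,-0.12,0],[0,0,0,0,0,-0.1,0],[0,0,0,0,0,-0.06,0],[0,0,0,0,0,0,0]]'
python3 - <<'E'
from bench import ctrl
from h import *
[ctrl.camera("wrist") for _ in range(5)]
o=ctrl.get_obs();cv2.imwrite("pics/s6.png",ctrl.camera("scene"))
print(o['time_s'],o['eef_pos'],tool(o).as_matrix().round(3).tolist(),o['wrist_force'])
a=np.radians(13.9);R1=R.from_matrix(np.array([[np.sin(-a),np.cos(a),0],[np.cos(a),np.sin(a),0],[0,0,-1]]))
print('turn',(tool(o).inv()*R1).as_rotvec()/np.pi)
D=np.r_[.5819,.0060,.275]-o['eef_pos'];print(R1.inv().apply(D)/.3)
E
```

```text
time_s: 10.9
eef_pos: [0.4527, -0.3103, 0.1129]
eef_rot: [0.002, 0.845, 0.535, 0.0]
wrist_force: [-0.2, 0.0, 0.4]
opening: 0.688
grasp_force: 0.0
time_s: 11.7
eef_pos: [0.4517, -0.3097, 0.1115]
eef_rot: [0.0, 0.845, 0.535, 0.0]
wrist_force: [-1.2, 1.6, 4.8]
opening: 0.16
grasp_force: 58.9
time_s: 12.5
eef_pos: [0.4528, -0.3106, 0.2832]
eef_rot: [0.004, 0.845, 0.535, 0.001]
wrist_force: [1.1, -0.9, -0.7]
opening: 0.156
grasp_force: 58.4
12.75 [ 0.45087713 -0.30872345  0.27702135] [[0.427, 0.904, -0.002], [0.904, -0.427, 0.002], [0.001, -0.003, -1.0]] [-0.31941474  0.31235499 -0.8520752 ]
turn [-0.00071446 -0.00064166 -0.21778684]
[0.91343958 0.67597151 0.00673784]
```

The bar is held (about 0.085 kg on the wrist). I turn to the slot's yaw and go above the hatch.

```bash
python3 -m handwheel '[[0,0,-0.0436,0,0,0,0],[0,0,-0.0436,0,0,0,0],[0,0,-0.0436,0,0,0,0],[0,0,-0.0436,0,0,0,0],[0,0,-0.0434,0,0,0,0],[0,0,0,0.0913,0.0676,0,0],[0,0,0,0.0913,0.0676,0,0],[0,0,0,0.0913,0.0676,0,0]]'
python3 -m handwheel '[[0,0,0,0.0913,0.0676,0,0],[0,0,0,0.0913,0.0676,0,0],[0,0,0,0.0913,0.0676,0,0],[0,0,0,0.0913,0.0676,0,0],[0,0,0,0.0913,0.0676,0,0],[0,0,0,0.0913,0.0676,0,0],[0,0,0,0.0913,0.0676,0,0],[0,0,0,0,0,0,0]]'
python3 - <<'E'
from bench import ctrl
from h import *
import pickle
[ctrl.camera("wrist") for _ in range(6)]
o=ctrl.get_obs();mw=ctrl.camera_model("wrist");im=ctrl.camera("wrist");p=ctrl.get_obs()['eef_pos'];print(o['time_s'],o['eef_pos'],p,tool(o).as_matrix().round(4).tolist())
s=ctrl.camera("scene");T=ctrl.camera("top");ms=ctrl.camera_model("scene");cv2.imwrite("pics/w7.png",im);cv2.imwrite("pics/s7.png",s)
print('slot ctr wrist',proj(mw,[[.5819,.0059,.115]]),'scene',proj(ms,[[.5819,.0059,.115],[.5819,.0059,.17]]))
u,v=proj(ms,[[.5819,.0059,.15]])[0].astype(int)
c=cv2.resize(s[v-70:v+50,u-60:u+60],(560,560),interpolation=cv2.INTER_CUBIC);print(u,v)
w=cv2.resize(im[130:480,140:500],(576,560));
cv2.imwrite("pics/c7.png",np.hstack([c[:,80:300] if 0 else c[:, :], ])) ;cv2.imwrite("pics/both7.png",cv2.resize(np.hstack([c,w]),(800,394)))
E
```

```text
time_s: 13.6
eef_pos: [0.4906, -0.2139, 0.2775]
eef_rot: [-0.001, 0.617, 0.787, 0.0]
wrist_force: [0.4, 0.3, -0.7]
opening: 0.159
grasp_force: 58.4
time_s: 14.4
eef_pos: [0.5829, 0.0089, 0.2774]
eef_rot: [-0.001, 0.615, 0.789, 0.0]
wrist_force: [0.2, -1.0, -0.8]
opening: 0.157
grasp_force: 58.5
14.7 [0.58217103 0.00417406 0.27837321] [0.58227702 0.00415912 0.2785529 ] [[-0.2389, 0.9711, -0.0007], [0.9711, 0.2389, -0.0001], [0.0001, -0.0007, -1.0]]
slot ctr wrist [[323.09684688 220.04571528]] scene [[366.46629152 235.386709  ]
 [367.81254525 217.47832896]]
367 224
```

View pics/both7.png

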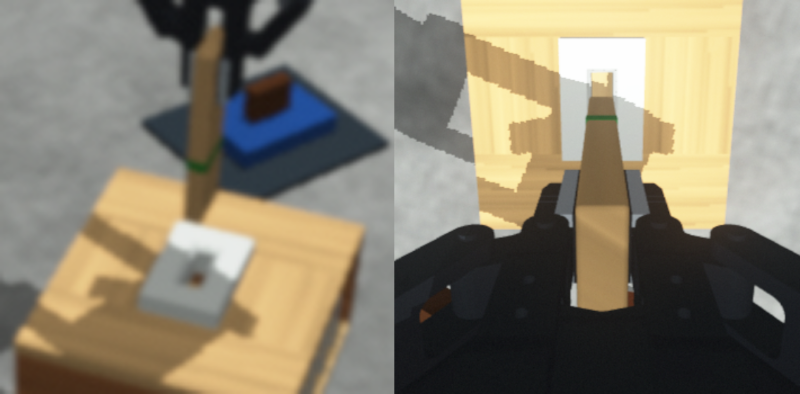

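The left half shows the bar held upright above the open hatch; in the right half (wrist view) the collar is centred behind the bar, with the slot's far end just beyond the foot. That was the tenth picture, so from here I check pixel profiles against predictions.

Run:
```python
from bench import ctrl
from h import *
im=cv2.imread("pics/w7.png");g=im.astype(int)
h=cv2.cvtColor(im,cv2.COLOR_BGR2HSV).astype(int)
o=ctrl.get_obs();mw=ctrl.camera_model("wrist");t=tool(o);p=o['eef_pos'];print(p)
a=np.radians(13.9);ex=np.array([np.cos(a),np.sin(a),0]);ey=np.array([-np.sin(a),np.cos(a),0]);c=np.array([.5819,.0059,0])
P=lambda x,y,z:c+ex*x+ey*y+[0,0,z]
print('collar far corners/near',proj(mw,[P(-.03,.045,.115),P(.03,.045,.115),P(-.03,-.045,.115),P(.03,-.045,.115)]).round(1).tolist())
print('slot mouth outer far',proj(mw,[P(-.011,.024,.115),P(.011,.024,.115)]).round(1).tolist(),'slot far -3mm',proj(mw,[P(-.008,.021,.112),P(.008,.021,.112)]).round(1).tolist())
for off in (.100,.103,.1055):
    q=lambda x,y,zz:p+t.apply([x,y,0])+[0,0,zz-off]
    print(off,'foot far edge',proj(mw,[q(.02,-.007,0),q(.02,.007,0)]).round(1).tolist(),'band',proj(mw,[q(.02,-.007,.05),q(.02,.007,.05)]).round(1).tolist(),'top',proj(mw,[q(.02,-.007,.14),q(.02,.007,.14)]).round(1).tolist())
print('col323 rows155-320:',[(r,*g[r,323]) for r in range(156,226,2)])
gm=(h[...,0]>45)&(h[...,0]<85)&(h[...,1]>80);ys,xs=np.nonzero(gm[150:330,250:400]);print('green',ys.min()+150,ys.max()+150,xs.min()+250,xs.max()+250)
print('toprow',[(r,g[r,323].sum()) for r in range(302,324,2)])
for r in (180,197,204,212,228,236):print(r,[(x,g[r,x].sum()) for x in range(280,370,2) if abs(g[r,x+1].sum()-g[r,x-1].sum())>60])
```

```text
[0.5823791  0.00436386 0.27875275]
collar far corners/near [[284.1, 163.9], [360.9, 163.7], [287.3, 272.3], [358.3, 272.1]]
slot mouth outer far [[308.8, 190.7], [336.4, 190.6]] slot far -3mm [[312.7, 193.9], [332.5, 193.8]]
0.1 foot far edge [[311.6, 213.2], [333.6, 213.2]] band [[308.6, 232.6], [336.3, 232.5]] top [[295.8, 314.0], [347.4, 314.0]]
0.103 foot far edge [[311.7, 212.3], [333.5, 212.3]] band [[308.8, 231.1], [336.1, 231.1]] top [[296.6, 309.1], [346.7, 309.1]]
0.1055 foot far edge [[311.8, 211.6], [333.4, 211.5]] band [[309.0, 230.0], [335.9, 229.9]] top [[297.2, 305.2], [346.2, 305.2]]
col323 rows155-320: [(156, np.int64(161), np.int64(227), np.int64(247)), (158, np.int64(160), np.int64(223), np.int64(246)), (160, np.int64(157), np.int64(220), np.int64(243)), (162, np.int64(160), np.int64(216), np.int64(239)), (164, np.int64(244), np.int64(246), np.int64(245)), (166, np.int64(254), np.int64(254), np.int64(254)), (168, np.int64(254), np.int64(254), np.int64(254)), (170, np.int64(254), np.int64(254), np.int64(254)), (172, np.int64(254), np.int64(254), np.int64(254)), (17
[... 1715 characters left out ...]
334, np.int64(653)), (362, np.int64(715))]
204 [(286, np.int64(489)), (310, np.int64(585)), (312, np.int64(525)), (314, np.int64(637)), (326, np.int64(616)), (328, np.int64(616)), (334, np.int64(652)), (362, np.int64(696))]
212 [(286, np.int64(484)), (310, np.int64(590)), (314, np.int64(477)), (334, np.int64(655)), (362, np.int64(668))]
228 [(280, np.int64(423)), (286, np.int64(418)), (288, np.int64(605)), (310, np.int64(592)), (312, np.int64(318)), (336, np.int64(494)), (360, np.int64(597)), (362, np.int64(472)), (366, np.int64(572))]
236 [(286, np.int64(418)), (288, np.int64(585)), (308, np.int64(608)), (310, np.int64(281)), (336, np.int64(240)), (338, np.int64(509)), (360, np.int64(584))]
```

The collar's pixels match the predicted ones. The bar sits about 2 mm back of the TCP along tool x, so it needs about +3.8 mm in x. I apply this, lower the foot to just above the rim, and recheck there.

```bash
python3 -m handwheel '[[0,0,0,0.0127,0.001,0,0],[0,0,0,0,0,0.05,0],[0,0,0,0,0,0.06,0],[0,0,0,0,0,0.04,0],[0,0,0,0,0,0.01,0],[0,0,0,0,0,0,0],[0,0,0,0,0,0,0],[0,0,0,0,0,0,0]]'
python3 - <<'E'
from bench import ctrl
from h import *
[ctrl.camera("wrist") for _ in range(5)]
o=ctrl.get_obs();mw=ctrl.camera_model("wrist");im=ctrl.camera("wrist");cv2.imwrite("pics/w8.png",im);g=im.astype(int).sum(2)
t=tool(o);p=o['eef_pos'];print(o['time_s'],p,o['wrist_force'])
a=np.radians(13.9);ex=np.array([np.cos(a),np.sin(a),0]);ey=np.array([-np.sin(a),np.cos(a),0]);c=np.array([.5819,.0059,0])
P=lambda x,y,z:c+ex*x+ey*y+[0,0,z]
print('collar',proj(mw,[P(-.03,.045,.115),P(.03,.045,.115)]).round(1).tolist())
print('mouth',proj(mw,[P(-.011,.024,.115),P(.011,.024,.115)]).round(1).tolist(),'throat',proj(mw,[P(-.008,.021,.112),P(.008,.021,.112)]).round(1).tolist())
for off in (.103,.1055,.108):
    q=lambda x,y,zz:p+t.apply([x,y,0])+[0,0,zz-off]
    print(off,'foot',proj(mw,[q(.02,-.007,0),q(.02,.007,0)]).round(1).tolist(),'band',proj(mw,[q(.02,-.007,.05),q(.02,.007,.05)]).round(1).tolist())
    print('band5mm back',proj(mw,[q(.015,0,0),q(.015,0,.05)]).round(1).tolist())
print('col323',[(r,int(g[r,323])) for r in range(90,250,1) if abs(g[r+1,323]-g[r-1,323])>30])
h=cv2.cvtColor(im,cv2.COLOR_BGR2HSV).astype(int);gm=(h[...,0]>45)&(h[...,0]<85)&(h[...,1]>80);ys,xs=np.nonzero(gm[120:330,250:400]);print('green',ys.min()+120,ys.max()+120,xs.min()+250,xs.max()+250)
for r in range(120,215,8):print(r,[(x,int(g[r,x])) for x in range(260,385) if abs(g[r,x+1]-g[r,x-1])>70])
E
```

```text
time_s: 15.65
eef_pos: [0.5825, 0.0089, 0.2316]
eef_rot: [0.001, 0.616, 0.788, 0.0]
wrist_force: [0.7, -0.1, -0.7]
opening: 0.156
grasp_force: 58.6
15.9 [0.58206751 0.00900044 0.2310556 ] [-0.7126474  -0.05183309 -0.49826164]
collar [[275.8, 175.7], [366.5, 175.6]]
mouth [[304.9, 207.0], [337.5, 207.0]] throat [[309.6, 210.5], [332.9, 210.5]]
0.103 foot [[311.6, 212.2], [333.4, 212.2]] band [[308.7, 231.1], [336.0, 231.1]]
band5mm back [[322.5, 219.8], [322.4, 240.5]]
0.1055 foot [[311.8, 211.5], [333.3, 211.5]] band [[308.9, 229.9], [335.9, 229.9]]
band5mm back [[322.5, 219.0], [322.4, 239.2]]
0.108 foot [[311.9, 210.8], [333.2, 210.8]] band [[309.1, 228.8], [335.7, 228.8]]
band5mm back [[322.5, 218.2], [322.4, 237.9]]
col323 [(173, 609), (174, 537), (175, 541), (176, 727), (177, 761), (207, 748), (208, 604), (209, 714), (210, 694), (211, 573), (212, 489), (215, 464), (216, 346), (217, 319), (231, 305), (232, 263), (233, 202), (235, 203), (236, 248), (237, 307)]
green 233 237 310 337
120 []
128 []
136 []
144 []
152 []
160 []
168 []
176 [(276, 671)]
184 [(276, 661), (277, 744), (367, 747), (368, 667)]
192 [(267, 424), (268, 531), (269, 611), (276, 632), (277, 735), (367, 743), (368, 665)]
200 [(277, 494), (278, 581), (281, 605), (282, 728), (367, 732)]
208 [(277, 472), (278, 561), (306, 551), (312, 516), (313, 621), (314, 698), (321, 673), (324, 606), (325, 678), (333, 688), (334, 607), (337, 580), (338, 708), (367, 714)]
```

```bash
python3 -m handwheel '[[0,0,0,-0.0027,-0.003,0,0],[0,0,0,0,0,0,0],[0,0,0,0,0,0.02,0],[0,0,0,0,0,0.02,0],[0,0,0,0,0,0.02,0],[0,0,0,0,0,0.02,0],[0,0,0,0,0,0,0],[0,0,0,0,0,0,0]]'
python3 - <<'E'
from bench import ctrl
from h import *
[ctrl.camera("wrist") for _ in range(4)];o=ctrl.get_obs();print(o['time_s'],o['eef_pos'],o['wrist_force'],o['torque'],tool(o).as_matrix().round(4)[:,2])
E
```

```text
time_s: 16.75
eef_pos: [0.5811, 0.008, 0.2064]
eef_rot: [-0.0, 0.616, 0.788, -0.0]
wrist_force: [0.2, -0.1, -1.3]
opening: 0.157
grasp_force: 58.6
16.95 [0.58140337 0.00796897 0.20705692] [ 0.47341382 -0.32260412 -1.5437556 ] [-0.02159108 -0.00096236 -0.04325069] [ 5.e-04 -1.e-04 -1.e+00]
```

No contact force with the foot about 13 mm below the rim, so the bar is in the slot. I lower on, then measure the band height.

```bash
python3 -m handwheel '[[0,0,0,0,0,0.02,0],[0,0,0,0,0,0.02,0],[0,0,0,0,0,0.02,0],[0,0,0,0,0,0.02,0],[0,0,0,0,0,0.02,0],[0,0,0,0,0,0,0],[0,0,0,0,0,0,0],[0,0,0,0,0,0,0]]'
python3 - <<'E'
from bench import ctrl
from h import *
[ctrl.camera("scene") for _ in range(4)];o=ctrl.get_obs();t=tool(o);p=o['eef_pos'];print(o['time_s'],p,o['wrist_force'])
for n in ("scene","wrist"):
    m=ctrl.camera_model(n);im=ctrl.camera(n);cv2.imwrite(f"pics/{n}9.png",im)
    h=cv2.cvtColor(im,cv2.COLOR_BGR2HSV).astype(int);g=im.astype(int)
    gm=(h[...,0]>35)&(h[...,0]<85)&(h[...,1]>70)
    u0=proj(m,[p+[0,0,-.055]])[0].astype(int);x0,y0=u0-[50,50]
    ys,xs=np.nonzero(gm[y0:y0+100,x0:x0+100]);ys+=y0;xs+=x0;print(n,'green',len(ys), [(int(x),int(ys[xs==x].min()),int(ys[xs==x].max())) for x in np.unique(xs)] if n=="scene" else (ys.min(),ys.max(),xs.min(),xs.max()))
    for off in (.103,.1055,.108):
        c=[p+t.apply([-.0024+sx*.02,sy*.007,0])+[0,0,-off+zz] for zz in (.05,) for sx,sy in ((1,-1),(1,1),(-1,1),(-1,-1))]
        print(off,proj(m,c).round(1).tolist())
    print('rim of chew line z.115',proj(m,[(p+t.apply([-.0024+sx*.02,sy*.007,0]))*[1,1,0]+[0,0,.115] for sx,sy in ((1,-1),(1,1),(-1,1),(-1,-1))]).round(1).tolist())
im=cv2.imread("pics/scene9.png")
for u in (360,364,368,372):print(u,[(r,*map(int,im[r,u])) for r in range(212,248)] if u in(364,370) else '')
E
```

```text
time_s: 17.75
eef_pos: [0.5815, 0.008, 0.177]
eef_rot: [0.0, 0.616, 0.787, 0.0]
wrist_force: [0.4, -0.3, -0.8]
opening: 0.154
grasp_force: 58.6
17.95 [0.58139674 0.00796591 0.17702331] [ 0.03694031  0.29206908 -0.7243649 ]
scene green 21 [(363, 236, 238), (364, 237, 239), (365, 237, 239), (366, 237, 239), (367, 237, 239), (368, 236, 237), (369, 234, 235), (370, 232, 233)]
0.103 [[366.4, 227.0], [372.0, 228.3], [366.9, 238.4], [361.2, 236.9]]
0.1055 [[366.4, 227.7], [371.9, 229.1], [366.8, 239.2], [361.2, 237.7]]
0.108 [[366.3, 228.5], [371.8, 229.9], [366.7, 240.0], [361.1, 238.5]]
rim of chew line z.115 [[366.2, 229.8], [371.7, 231.2], [366.6, 241.2], [361.0, 239.8]]
wrist green 137 (np.int64(232), np.int64(239), np.int64(310), np.int64(337))
0.103 [[308.9, 235.8], [336.1, 235.7], [335.5, 307.0], [309.7, 307.1]]
0.1055 [[309.1, 234.5], [335.9, 234.5], [335.3, 305.0], [309.9, 305.1]]
0.108 [[309.2, 233.3], [335.8, 233.3], [335.2, 303.1], [310.0, 303.1]]
rim of chew line z.115 [[309.5, 231.5], [335.5, 231.5], [335.0, 300.0], [310.3, 300.0]]
360 
364 [(212, 67, 85, 99), (213, 65, 85, 100), (214, 64, 86, 101), (215, 64, 85, 101), (216, 64, 87, 103), (217, 64, 89, 106), (218, 66, 95, 115), (219, 68, 101, 125), (220, 72, 104, 128), (221, 77, 106, 126), (222, 81, 105, 122), (223, 78, 102, 118), (224, 72, 96, 113), (225, 66, 91, 109), (226, 62, 88, 106), (227, 60, 87, 105), (228, 58, 85, 104), (229, 57, 84, 103), (230, 58, 84, 104), (231, 57, 84, 103), (232, 56, 83, 102), (233, 56, 83, 102), (234, 54, 81, 100), (235, 50, 79, 93), (236, 41, 75, 72), (237, 32, 70, 45), (238, 32, 69, 42), (239, 48, 79, 72), (240, 78, 98, 104), (241, 115, 126, 129), (242, 140, 146, 144), (243, 148, 152, 148), (244, 149, 153, 149), (245, 147, 151, 146), (246, 144, 147, 143), (247, 133, 137, 133)]
368 
372
```

No binding, and both cameras put the foot 103–108 mm below the TCP, in line with 105.5 mm from the grasp. I lower the last 6.5 mm and cross-check the scene camera's bias against the collar.

```bash
python3 -m handwheel '[[0,0,0,0,0,0.011,0],[0,0,0,0,0,0.0107,0],[0,0,0,0,0,0,0],[0,0,0,0,0,0,0],[0,0,0,0,0,0,0],[0,0,0,0,0,0,0],[0,0,0,0,0,0,0],[0,0,0,0,0,0,0]]'
python3 - <<'E'
from bench import ctrl
from h import *
from scipy.optimize import minimize
m=ctrl.camera_model("scene")
a=np.radians(13.9);ex=np.array([np.cos(a),np.sin(a),0]);ey=np.array([-np.sin(a),np.cos(a),0]);c=np.array([.5819,.0059,0])
def pr(L):return proj(m,[c+ex*x+ey*y+[0,0,z] for x,y,z in L])
ims=[ctrl.camera("scene") for _ in range(4)];o=ctrl.get_obs();print(o['time_s'],o['eef_pos'],o['wrist_force'],o['grasp_force'])
s7=cv2.imread("pics/s7.png")
# collar silhouette in s7: low saturation, bright
h=cv2.cvtColor(s7,cv2.COLOR_BGR2HSV).astype(int);k=np.zeros((480,640),np.uint8);k[205:265,335:400]=((h[...,1]<70)&(h[...,2]>90))[205:265,335:400]
cn=max(cv2.findContours(k,0,1)[0],key=cv2.contourArea)
obs=np.zeros_like(k);cv2.drawContours(obs,[cv2.convexHull(cn)],-1,1,-1)
pts=pr([(x*.03,y*.045,z) for x in(-1,1) for y in(-1,1) for z in(.1,.115)])
pm=np.zeros_like(k);cv2.fillConvexPoly(pm,cv2.convexHull(pts.round().astype(np.int32)),1)
for M in(obs,pm):
    y,x=np.nonzero(M);print('collar mask n,cx,cy,extent',len(y),x.mean().round(2),y.mean().round(2),x.min(),x.max(),y.min(),y.max())
im=np.mean(ims,axis=0);ex_g=im[...,1]-(im[...,0]+im[...,2])/2
for u in (363,364,365,366,367):
    w=np.clip(ex_g[228:250,u]-5,0,None);print(u,'green row',(w@np.arange(228,250)/w.sum()).round(2))
p=o['eef_pos'];t=tool(o);print('want near face at z.115',proj(m,[(p+t.apply([-.0224,sy*.007,0]))*[1,1,0]+[0,0,.115] for sy in(-1,1)]).round(2).tolist())
E
```

```text
time_s: 18.85
eef_pos: [0.5813, 0.008, 0.1703]
eef_rot: [0.0, 0.616, 0.787, 0.0]
wrist_force: [-0.4, 0.3, -0.5]
opening: 0.155
grasp_force: 58.6
19.05 [0.58124958 0.00796122 0.17023175] [ 0.72087769  0.80332174 -1.54434279] 58.56751620769501
collar mask n,cx,cy,extent 830 366.2 236.93 349 384 221 253
collar mask n,cx,cy,extent 813 365.98 238.29 348 384 222 255
363 green row 239.28
364 green row 239.59
365 green row 239.74
366 green row 239.66
367 green row 239.15
want near face at z.115 [[360.99, 239.79], [366.59, 241.22]]
```

After correcting the collar bias, the band should be at row 239.2 and reads 239.6, so it is within about 1 mm of the rim. The grip is 58.6 N with no side load, so I hand in.

```bash
python3 -c "
from bench import ctrl
print(ctrl.hand_in())"
```

```text
the job is handed in; nothing more can be done
None
```

The job is handed in at about 19 s, verdict not shown: the cap lies flat on the tile, knob up, the gnaw bar is held upright in the hatch slot with its green band within about 1 mm of the rim by camera estimate, and the pot was not touched.

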